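# Close the read dish and put it where its result sends it

### The arm

A 6-joint arm with a two-finger parallel gripper is mounted at the origin on the work surface. World frame = base frame: x ahead of the robot, y to its left, z up, the work surface at z = 0. Lengths are in m, angles in rad, forces in N, time in s.
With the tool pointing down it reaches from about 0.4 to 0.925 m from the base axis. Payload 12.5 kg.
Tool frame: the origin (TCP) lies on the centre line of the jaws, within the pads' length; the fingertips stand 25 mm ahead of it and the grasp point (between the pads) lies 6 mm ahead of it (tip_reach is the distance from the TCP to the fingertips, in m); z points along the fingers, y is the line along which they close (so a half turn about z gives the same grasp; the last joint's range is limited). The gripper opens to 95 mm and grips with 3 to 60 N. Pads are 20 mm wide; open, the fingers measure 119 mm over their backs; the gripper's body (75 mm by 180 mm) begins 59 mm behind the grasp point.
Start: joints at [1.237, 0.491, 1.559, -0, 1.092, -0.106], TCP at [0.141, 0.609, 0.24] pointing down, gripper open.
Joint ranges: [-3.1, 3.1], [-0.84, 2.19], [0.05, 2.79], [-1.13, 4.28], [0.06, 2.93], [-2.69, 2.69]. Speed limits (rad/s): [2.22, 2.22, 2.79, 3.14, 3.14, 3.14].

### API

Orientations are given as a 3x3 rotation matrix whose columns are the frame's x, y, z axes.
In Python, from station import * gives the robot as it stands.
- The arm moves only by the tool move_arm, never from a script. Its argument "deltas" is a list of rows, each a list of 7 numbers: the shift along the tool's x, y, z each as a share of 0.12 m, from -1 to 1, then the turn, a rotation vector about the tool's x, y, z each as a share of 360 degrees, from -1 to 1, then the opening, from 0 (shut) to 1 (fully open). In form: [[tx, ty, tz, wx, wy, wz, hand], ...]. A call has 1 to 12 rows; each row is the pose to reach, as a shift and turn from the pose commanded when the call began, along the tool's axes at that moment, turning the shorter way round; what a row does not reach only later rows make up. A row lasts 1/10 s, in which the tool goes at most 50 mm and 8.59 degrees, less where a joint would pass 70% of its speed; a pose out of reach is approached as far as the arm can. A call with a number of a shift or a turn outside -1 to 1 is refused whole. A call with a gripper value outside its range is refused whole. The fingers move at their own pace and stop on an object; "newtons" is the grip in N (left out, the last holds). Time passes only in rows, so rows that repeat a pose let the fingers close. It gives the time, the measured TCP pose, the force, the opening and the grip force at its end, in the units of the state.
- read_state(): the state, without advancing time (a new reading comes with each control period).
- grab_frame(name): name is "scene" or "top" or "wrist"; returns (picture, depth): 420x560x3 uint8, red, green, blue; 420x560 float32, m along the optical axis (not along the pixel's ray), 0 where there is no reading.
- camera_info(name): a dict with "fx", "fy", "cx", "cy" (pixels), "R" (3x3) and "t" (3): a world point X has camera coordinates R X + t. Camera axes: x right, y down, z forward; pixel columns grow to the right and rows downward; lengths in m; the calibration is good to about 2 mm. A picture is of the moment at which its call begins: read the wrist's pose just before it. camera_info takes no time and is no camera call; for the wrist camera it gives the pose at the moment of the call.
- hand_in(): hands the job in; it is judged then, once.
Trained networks look in the newest picture that a camera, given by its name, has taken for a name from the list of things; names that differ only in an ending like _2 or _b are one class to them, and where a whole thing is asked for, a point or a joint stands for the part that bears it (a point fixed in the world has none). Each returns a list of dicts, best first, with "p" (0 to 1); they miss things now and then, are a little off and sometimes report something else, mostly with a low value. They report only what shows in the picture. A call takes as long as a camera call. They do not tell look-alikes from the thing itself.
- search_frame(thing, camera): "extent" ([left, top, right, bottom] in pixels, round what is visible of it).
- pinpoint(thing, camera): "point" ([row, column] in pixels: a listed point, or the origin of a listed thing).
The state is a dict: "time_s": time; "joints": joint angles; "qd": joint speeds; "joint_torque": joint torques, N m; "ee_pos": TCP position; "orientation": TCP orientation; "ft_force": force on the tool from outside, world axes, zero at the start; "moment": the same for the moment, N m; "opening": opening from 0.0 (shut) to 1.0 (fully open); "grip_force": force on a finger pad.
Only numpy, scipy, OpenCV 4.12 (cv2) and the standard library are available. Lean on these libraries where they do the work, as an engineer would, in place of code of your own. Each camera call takes 0.05 s, during which the arm holds its last target. There are 200 camera calls.

### The job

The dish on the microscope stage has been read, but its lid stands up on one side: press the lid fully home, without cracking the dish, before you lift it from the stage. Then set it down gently and upright on a free part of the floor of the right container: a dish with growth (orange, with colonies) goes in the steel discard pan, a clear one (plain pale agar) in the white storage tray. Leave the other dish waiting on the warming plate and everything else where they are.

Things in the scene. Friction and masses are not known exactly. Their poses are not given: they have to be found in the camera images.
- microscope: white stereo microscope, fixed. Origin on the bench straight below the stage centre, +x towards its column, +z up, +y the side that faces the robot. Base 42 mm high, x -85 to 140 mm, y -75 to 75 mm. Column at x 105 mm, 25 mm thick, collar 48 mm. Focus knobs on the column 240 to 285 mm high, out to y +-45 mm. Eyepieces lean out over -x, 300 to 390 mm high. Both sides are open
- objective (a point): centre of the lower face of the black objective that hangs over the stage, 155 mm above the stage; it is 52 mm wide here, and the white head above it, from 38 mm higher, is 80 mm wide
- stage (a point): centre of the round stage plate (95 mm across), on its top face, 45 mm above the bench
- warmer: grey warming plate 140 x 240 mm, 45 mm high, fixed, at the far side; origin under its centre; the dish waiting for its turn stands on it, its lid up too: leave both alone
- dish_g: The dish with growth: orange agar with pale and brown colonies. Round plastic dish with a bluish clear press-on lid, 66 mm across, 30 mm high closed, 80 to 150 g; base up to 18 mm, lid 18 to 30 mm, flush with the base's side. Origin: centre of the flat underside, z up; +x points to the side where the lid stands up. Starts on the microscope stage or on the warming plate
- dish_c: The clear dish: plain pale straw-coloured agar, no colonies. Round plastic dish with a bluish clear press-on lid, 66 mm across, 30 mm high closed, 80 to 150 g; base up to 18 mm, lid 18 to 30 mm, flush with the base's side. Origin: centre of the flat underside, z up; +x points to the side where the lid stands up. Starts on the microscope stage or on the warming plate
- lid_g (a joint): how far the orange dish's lid stands up (rad): it tips about its rim at the dish's -x side; 0 is fully home, 0.08 to 0.14 at the start (+x edge 5 to 9 mm high). Tight fit, stays where it is left: pressing down takes about 9 N near the raised edge, 15 N at its middle, more beyond; then it stops dead, and 40 N would crack the dish
- lid_c (a joint): how far the pale dish's lid stands up (rad): it tips about its rim at the dish's -x side; 0 is fully home, 0.08 to 0.14 at the start (+x edge 5 to 9 mm high). Tight fit, stays where it is left: pressing down takes about 9 N near the raised edge, 15 N at its middle, more beyond; then it stops dead, and 40 N would crack the dish
- lid_g_high (a point): point on the top face of the orange dish's lid on its raised side, 22 mm from the lid's centre; 30 mm above the dish's underside when the lid is home
- lid_c_high (a point): point on the top face of the pale dish's lid on its raised side, 22 mm from the lid's centre; 30 mm above the dish's underside when the lid is home
- pan: steel discard pan with red side labels, fixed, 260 mm along its x, 170 mm along its y, walls 38 mm high and 3 mm thick, with bail handles 20 mm out at both ends; origin under its centre. An older orange dish stands in its +x half; its -x half is free
- pan_floor (a point): centre of the pan's inner floor, 3 mm above the bench, axes as the pan's
- tray: white storage tray with a blue rim, fixed, 260 mm along its x, 170 mm along its y, walls 32 mm high and 4 mm thick; origin under its centre. A pale dish stands in its +x half; its -x half is free
- tray_floor (a point): centre of the tray's inner floor, 4 mm above the bench, axes as the tray's
- dish_old: closed orange dish of the same size in the pan, origin at the centre of its underside; bystander, to be left where it is
- dish_kept: closed pale dish of the same size in the tray, origin at the centre of its underside; bystander, to be left where it is
- mag_1: black hand magnifier lying flat at the near left, 200 mm long, 19 mm thick, lens 98 mm wide at its +x end; origin near its middle; bystander, to be left where it is
- mag_2: another such magnifier, at the near right; bystander, to be left where it is
- flask: amber bottle, 66 mm across, 160 mm high, at the far left, origin under its centre; bystander, to be left where it is
- jar: glass jar with blue lid, 72 mm across, 85 mm high, at the right, origin under its centre; bystander, to be left where it is
- beaker: glass beaker, 70 mm across, 85 mm high, at the far right, origin under its centre; bystander, to be left where it is
Mind the look-alikes: they are no part of the job. Leave any turquoise or yellow look-alike of the dish_c alone. What is shaped like the dish_g but turquoise is not meant.

How it is judged:
By the outcome, as a careful person would: the job done as asked, in the order asked, and still so for the second after the job is handed in, with the robot touching nothing.
It also fails if it takes over 70 s, if anything falls off the work surface, if the arm or the gripper's body presses on something with over 40 N, if the wrist force passes 120 N, or if a joint passes its speed limit or range.

## Working session

There is one attempt and no reset: what is moved stays moved. The work goes in short steps, Python scripts to look and compute and a tool call to move; the robot and the scene stay as the last step left them, time stands still between calls to the robot, and variables do not carry over. Pictures are saved under pics/ and viewed, at most 10 in all, crops included, and the job is handed in when it is done.

Besides the shell and the picture viewer there is one more tool, called after "Call:" as a command line: name --pt "numbers of a row" for each row, then --argument value for the rest. move_arm: Moves the arm, as the interface text tells. Its arguments: {"type":"object","properties":{"deltas":{"type":"array","items":{"type":"array","items":{"type":"number","minimum":-1,"maximum":1}}},"newtons":{"type":"number"}},"required":["deltas"]}

```bash
mkdir -p pics
cat > h.py <<'E'
from station import *
import numpy as np, cv2
def px2w(cam,r,c,D,win=2):
    i=camera_info(cam); r=int(round(r));c=int(round(c))
    d=D[max(0,r-win):r+win+1,max(0,c-win):c+win+1]; d=d[d>0]
    if len(d)==0: return None
    z=np.median(d); X=np.array([(c-i['cx'])/i['fx']*z,(r-i['cy'])/i['fy']*z,z])
    return np.array(i['R']).T@(X-np.array(i['t']))
def w2px(cam,p):
    i=camera_info(cam); q=np.array(i['R'])@np.array(p)+np.array(i['t'])
    return i['fy']*q[1]/q[2]+i['cy'], i['fx']*q[0]/q[2]+i['cx']
def cloud(cam,D):
    i=camera_info(cam); v,u=np.mgrid[0:D.shape[0],0:D.shape[1]]
    P=np.stack([(u-i['cx'])/i['fx']*D,(v-i['cy'])/i['fy']*D,D],-1)
    return (P-np.array(i['t']))@np.array(i['R'])
def save(n,p): cv2.imwrite('pics/'+n,p[...,::-1])
E
python3 - <<'E'
from h import *
np.set_printoptions(precision=4,suppress=True)
S=read_state();print(S['ee_pos'],S['orientation'],S['ft_force'],S['opening'])
F={}
for c in ('scene','top'):
    F[c]=grab_frame(c); np.save(c+'D.npy',F[c][1])
    i=camera_info(c); print(c,-np.array(i['R']).T@np.array(i['t']),i['fx'])
    for t in ('stage','objective','dish_g','dish_c','lid_g_high','lid_c_high','pan_floor','tray_floor','pan','tray','microscope','dish_old','dish_kept'):
        for d in pinpoint(t,c)[:3]:
            r,cc=d['point']; print(c,t,round(d['p'],2),np.round([r,cc]),px2w(c,r,cc,F[c][1]))
save('a.png',np.hstack([F['scene'][0],F['top'][0]])[:, :]) if 0 else [save(c+'1.png',F[c][0]) for c in F]
E
```

```text
[0.141  0.6086 0.2391] [[-0.9742  0.2258 -0.0004]
 [ 0.2258  0.9742 -0.0011]
 [ 0.0001 -0.0011 -1.    ]] [-0.3357  0.2414 -0.6677] 1.003103802693422
scene [1.2729 0.8044 1.0264] 496.4546197618607
scene stage 0.61 [235. 281.] [ 0.564  -0.0445  0.0673]
scene stage 0.28 [333. 363.] [0.6156 0.3353 0.0311]
scene objective 0.56 [192. 283.] [ 0.5592 -0.0428  0.2224]
scene dish_g 0.8 [304. 301.] [0.7509 0.2518 0.1617]
scene dish_g 0.77 [234. 286.] [ 0.553  -0.0348  0.0717]
scene dish_g 0.73 [230. 327.] [ 0.4056 -0.0107  0.0236]
scene dish_c 0.8 [304. 301.] [0.7509 0.2518 0.1617]
scene dish_c 0.77 [234. 286.] [ 0.553  -0.0348  0.0717]
scene dish_c 0.73 [230. 327.] [ 0.4056 -0.0107  0.0236]
scene lid_g_high 0.93 [267. 235.] [ 0.7531 -0.0104  0.0802]
scene lid_g_high 0.71 [302. 302.] [0.7445 0.2481 0.1606]
scene lid_c_high 0.83 [221. 338.] [ 0.3282 -0.0379  0.0025]
scene lid_c_high 0.74 [220. 288.] [ 0.515  -0.0708  0.0823]
scene lid_c_high 0.66 [199. 304.] [0.5753 0.06   0.2654]
scene pan_floor 0.56 [322. 388.] [0.5222 0.3398 0.0048]
scene tray_floor 0.87 [201. 235.] [ 0.5278 -0.3338  0.0065]

[... 1116 characters left out ...]
[263. 319.] [ 0.3729 -0.1882  0.0308]
top lid_c_high 0.72 [265. 265.] [ 0.3681 -0.0198  0.0298]
top lid_c_high 0.45 [215. 283.] [ 0.5172 -0.0778  0.0844]
top pan_floor 0.58 [218. 155.] [0.5234 0.3375 0.0037]
top tray_floor 0.66 [218. 365.] [ 0.5165 -0.3403  0.0055]
top tray_floor 0.42 [146. 331.] [ 0.7565 -0.237   0.0073]
top pan 0.59 [218. 157.] [0.5234 0.3311 0.0035]
top tray 0.66 [216. 362.] [ 0.5231 -0.331   0.0051]
top microscope 0.66 [214. 279.] [ 0.5203 -0.0657  0.0854]
top dish_old 0.67 [198. 159.] [0.5836 0.3183 0.0335]
top dish_old 0.61 [237. 436.] [ 0.4454 -0.5379  0.0863]
top dish_old 0.26 [219. 157.] [0.5201 0.3309 0.0037]
top dish_kept 0.94 [197. 358.] [ 0.5798 -0.3156  0.0351]
```

View pics/scene1.png

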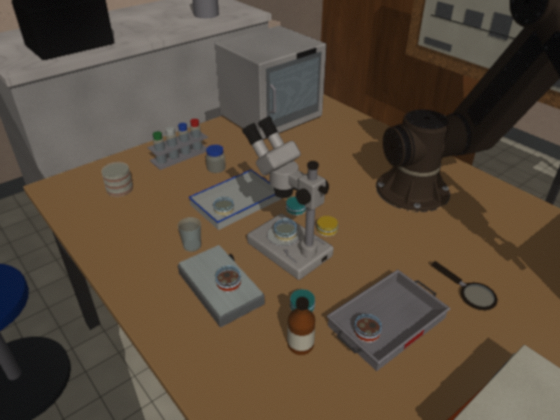

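View pics/top1.png

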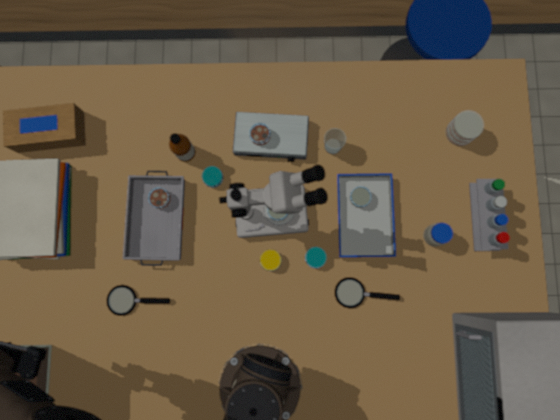

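The orange dish (scene 228,278) is on the warmer. The pale dish (scene 285,230) is on the microscope stage, so it belongs in the tray, whose near half is free. Turquoise and yellow look-alikes sit near the microscope and the flask. Next I measure the microscope, dish, lid tilt and tray.

Run:
```python
from h import *
np.set_printoptions(precision=4,suppress=True)
i=camera_info('wrist');S=read_state();R=np.array(S['orientation'])
C=-np.array(i['R']).T@np.array(i['t']);print('wristcam in tool',R.T@(C-np.array(S['ee_pos'])),'\n',R.T@np.array(i['R']).T,i['fx'])
D=np.load('sceneD.npy');P=cloud('scene',D)
p=P[205:262,255:325].reshape(-1,3)
m=(p[:,2]>.05)&(p[:,2]<.095)&(abs(p[:,0]-.53)<.07)&(abs(p[:,1]+.06)<.07)
for lo in np.arange(.05,.095,.005):
    q=p[m&(p[:,2]>=lo)&(p[:,2]<lo+.005)]
    if len(q): print(round(lo,3),len(q),q.mean(0),q.min(0),q.max(0))
q=p[m&(p[:,2]>.072)]
A=np.c_[q[:,:2],np.ones(len(q))];print('plane',np.linalg.lstsq(A,q[:,2],rcond=None)[0])
D=np.load('topD.npy');P=cloud('top',D)
z=P[...,2]
# tray floor region / walls
t=P[170:262,330:402].reshape(-1,3); 
for lo,hi in((-.01,.012),(.012,.028),(.028,.045)):
    q=t[(t[:,2]>lo)&(t[:,2]<hi)];print(lo,len(q),np.percentile(q,[1,50,99],axis=0))
w=t[(t[:,2]>.026)&(t[:,2]<.05)&~((abs(t[:,0]-.58)<.05)&(abs(t[:,1]+.316)<.05))]
r=cv2.minAreaRect((w[:,:2]*1000).astype(np.float32));print('tray rim',r)
im=cv2.imread('pics/scene1.png')[195:275,240:340];cv2.imwrite('pics/c.png',cv2.resize(im,None,fx=7,fy=7,interpolation=2))
```

```text
wristcam in tool [ 0.0774 -0.0005 -0.145 ] 
 [[-0.     -0.9621 -0.2728]
 [ 1.      0.0002 -0.0007]
 [ 0.0007 -0.2728  0.9621]] 329.35053470630294
0.05 47 [ 0.5587 -0.043   0.052 ] [ 0.4818 -0.0999  0.05  ] [0.5906 0.006  0.055 ]
0.055 30 [ 0.5518 -0.0392  0.0574] [ 0.5196 -0.0658  0.0551] [ 0.5696 -0.0268  0.0596]
0.06 33 [ 0.5516 -0.0404  0.0623] [ 0.5181 -0.0754  0.06  ] [ 0.5705 -0.0236  0.065 ]
0.065 30 [ 0.5533 -0.0419  0.0677] [ 0.5183 -0.0758  0.0657] [ 0.5716 -0.0261  0.07  ]
0.07 35 [ 0.5529 -0.0447  0.0731] [ 0.5187 -0.0769  0.07  ] [ 0.5702 -0.0272  0.0749]
0.075 129 [ 0.5437 -0.0558  0.0782] [ 0.5044 -0.0935  0.0751] [ 0.571  -0.0278  0.08  ]
0.08 132 [ 0.5315 -0.0628  0.082 ] [ 0.5064 -0.0934  0.08  ] [ 0.5711 -0.0281  0.0848]
0.085 9 [ 0.5295 -0.0681  0.086 ] [ 0.5081 -0.084   0.0852] [ 0.5474 -0.0449  0.0865]
plane [-0.0784 -0.0585  0.1185]
-0.01 5404 [[ 0.3797 -0.4583 -0.0054]
 [ 0.5139 -0.3438  0.0037]
 [ 0.675  -0.2288  0.0113]]
0.012 217 [[ 0.4035 -0.4204  0.0121]
 [ 0.5665 -0.3808  0.0203]
 [ 0.6532 -0.2563  0.0279]]
0.028 963 [[ 0.3926 -0.4253  0.0285]
 [ 0.5733 -0.3282  0.035 ]
 [ 0.6569 -0.2496  0.0426]]
tray rim ((525.6805419921875, -337.7906494140625), (177.65089416503906, 266.5386962890625), 89.89530181884766)
```

View pics/c.png

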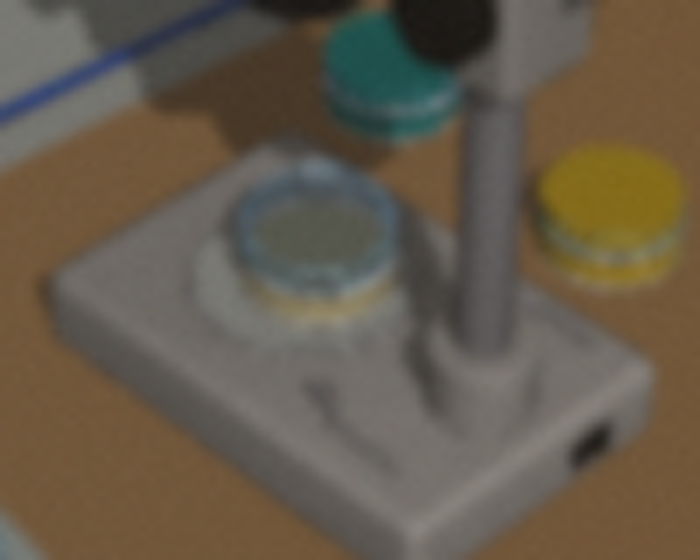

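```bash
cat >> h.py <<'E'
from scipy.spatial.transform import Rotation as Ro
def ori(psi,th):
    c,s=np.cos(np.radians(psi)),np.sin(np.radians(psi)); t=np.radians(th)
    z=np.array([np.sin(t)*c,np.sin(t)*s,-np.cos(t)]); y=np.array([-s,c,0]); return np.c_[np.cross(y,z),y,z]
def row(p0,R0,p,R):
    return np.round(np.r_[R0.T@(np.array(p)-p0)/.12, Ro.from_matrix(R0.T@R).as_rotvec()/(2*np.pi)],4)
E
python3 - <<'E'
from h import *
np.set_printoptions(precision=4,suppress=True)
D=np.load('sceneD.npy');P=cloud('scene',D)
p=P[190:290,230:350].reshape(-1,3)
k=(abs(p[:,0]-.53)<.13)&(abs(p[:,1]+.05)<.2)
q=p[k&(p[:,2]>.036)&(p[:,2]<.0455)];print(len(q));print(cv2.minAreaRect((q[:,:2]*1000).astype(np.float32)))
q=p[k&(p[:,2]>.10)&(p[:,2]<.2)];print('col',len(q),np.median(q,0),q.min(0),q.max(0))
q=p[k&(p[:,2]>.2)&(p[:,2]<.23)];print('obj/hi',len(q),np.median(q,0),q.min(0),q.max(0))
S=read_state();R0=np.array(S['orientation']);p0=np.array(S['ee_pos'])
A=ori(0,0);
for p,R in (([.215,.515,.30],ori(-10,15)),([.30,.42,.33],A),):
    print(row(p0,R0,p,R));p0,R0=np.array(p),R
E
```

```text
1318
((514.366455078125, -84.7305908203125), (215.65472412109375, 331.3329772949219), 0.8552559018135071)
col 250 [0.5409 0.048  0.1513] [ 0.5232 -0.0444  0.1003] [0.5482 0.0551 0.2   ]
obj/hi 173 [ 0.5537 -0.0405  0.214 ] [ 0.5137 -0.0734  0.2001] [0.572  0.0678 0.2299]
[-0.7765 -0.6232 -0.5031 -0.0011 -0.0417 -0.0084]
[-0.8713 -0.6566 -0.0254 -0.0036  0.0416 -0.0276]
```

Run:
```python
from h import *
np.set_printoptions(precision=3,suppress=True)
S=read_state();R0=np.array(S['orientation']);p0=np.array(S['ee_pos'])
for p,a in (([.21,.51,.31],(0,0)),([.29,.41,.33],(0,0)),([.36,.30,.33],(0,0)),([.40,.185,.33],(0,0)),([.41,.07,.33],(5,10)),([.41,-.03,.27],(20,45)),([.42,-.10,.2],(20,45))):
    R=ori(*a);print(row(p0,R0,p,R));p0,R0=np.array(p),R
```

```text
[-0.745 -0.673 -0.586  0.     0.    -0.036]
[-0.667 -0.833 -0.167  0.     0.     0.   ]
[-0.583 -0.917  0.     0.     0.     0.   ]
[-0.333 -0.958  0.     0.     0.     0.   ]
[-0.083 -0.958  0.    -0.001 -0.028 -0.014]
[ 0.158 -0.83   0.48  -0.019 -0.097 -0.037]
[ 0.498 -0.577  0.327  0.     0.     0.   ]
```

Call:
move_arm --pt "-0.745 -0.673 -0.586 0 0 -0.036 1" --pt "-0.745 -0.673 -0.586 0 0 -0.036 1" --pt "-0.745 -0.673 -0.586 0 0 -0.036 1" --pt "-0.745 -0.673 -0.586 0 0 -0.036 1"

```text
time_s: 1.8
ee_pos: [0.212, 0.5082, 0.313]
orientation: [[-1.0, 0.004, 0.003], [0.004, 1.0, 0.004], [-0.003, 0.004, -1.0]]
ft_force: [0.2, 0.2, 0.0]
opening: 0.998
grip_force: 0.0
```

Call:
move_arm --pt "-0.667 -0.833 -0.167 0 0 0 1" --pt "-0.667 -0.833 -0.167 0 0 0 1" --pt "-0.667 -0.833 -0.167 0 0 0 1"

```text
time_s: 2.1
ee_pos: [0.2908, 0.4084, 0.3301]
orientation: [[-1.0, 0.002, 0.0], [0.002, 1.0, -0.0], [-0.0, -0.0, -1.0]]
ft_force: [0.7, 1.0, 0.5]
opening: 0.997
grip_force: 0.0
```

Call:
move_arm --pt "-0.583 -0.917 0 0 0 0 1" --pt "-0.583 -0.917 0 0 0 0 1" --pt "-0.583 -0.917 0 0 0 0 1"

```text
time_s: 2.4
ee_pos: [0.3606, 0.298, 0.3297]
orientation: [[-1.0, 0.003, -0.0], [0.003, 1.0, -0.0], [0.0, -0.0, -1.0]]
ft_force: [1.7, 0.9, 0.2]
opening: 1.0
grip_force: 0.0
```

Call:
move_arm --pt "-0.333 -0.958 0 0 0 0 1" --pt "-0.333 -0.958 0 0 0 0 1" --pt "-0.333 -0.958 0 0 0 0 1" --pt "-0.333 -0.958 0 0 0 0 1"

```text
time_s: 2.8
ee_pos: [0.4002, 0.1831, 0.3297]
orientation: [[-1.0, 0.005, -0.0], [0.005, 1.0, -0.0], [0.0, -0.0, -1.0]]
ft_force: [0.5, 0.3, 0.9]
opening: 1.001
grip_force: 0.0
```

Call:
move_arm --pt "-0.083 -0.958 0 0 -0.028 -0.014 1" --pt "-0.083 -0.958 0 0 -0.028 -0.014 1" --pt "-0.083 -0.958 0 0 -0.028 -0.014 1" --pt "-0.083 -0.958 0 0 -0.028 -0.014 1"

```text
time_s: 3.2
ee_pos: [0.4093, 0.0691, 0.33]
orientation: [[-0.981, -0.083, 0.175], [-0.083, 0.996, 0.007], [-0.175, -0.007, -0.985]]
ft_force: [-1.1, -0.0, 0.1]
opening: 1.001
grip_force: 0.0
```

Call:
move_arm --pt "0.158 -0.83 0.48 -0.019 -0.097 -0.037 1" --pt "0.158 -0.83 0.48 -0.019 -0.097 -0.037 1" --pt "0.158 -0.83 0.48 -0.019 -0.097 -0.037 1" --pt "0.158 -0.83 0.48 -0.019 -0.097 -0.037 1" --pt "0.158 -0.83 0.48 -0.019 -0.097 -0.037 1" --pt "0.158 -0.83 0.48 -0.019 -0.097 -0.037 1" --pt "0.158 -0.83 0.48 -0.019 -0.097 -0.037 1"

```text
time_s: 3.9
ee_pos: [0.4207, 0.0324, 0.3295]
orientation: [[-0.74, -0.271, 0.616], [-0.229, 0.962, 0.148], [-0.633, -0.031, -0.773]]
ft_force: [0.5, 0.1, -0.2]
opening: 1.005
grip_force: 0.0
```

Call:
move_arm --pt "0.498 -0.577 0.327 0 0 0 1" --pt "0.498 -0.577 0.327 0 0 0 1" --pt "0.498 -0.577 0.327 0 0 0 1" --pt "0.498 -0.577 0.327 0 0 0 0" --pt "0.498 -0.577 0.327 0 0 0 0" --pt "0.498 -0.577 0.327 0 0 0 0"

```text
time_s: 4.5
ee_pos: [0.4314, -0.0029, 0.3042]
orientation: [[-0.782, -0.233, 0.579], [-0.218, 0.971, 0.096], [-0.584, -0.051, -0.81]]
ft_force: [0.2, -0.7, -0.0]
opening: 0.804
grip_force: 0.0
```

Run:
```python
from h import *
np.set_printoptions(precision=4,suppress=True)
S=read_state();print(S['ee_pos'],S['joints'],S['ft_force'],S['moment'])
I,D=grab_frame('wrist');np.save('wD.npy',D);save('w1.png',I)
for t in('dish_c','lid_c_high','stage'):
    for d in pinpoint(t,'wrist')[:3]: print(t,d['p'],d['point'],px2w('wrist',*d['point'],D))
```

```text
[ 0.4314 -0.0029  0.3042] [-0.3213 -0.0389  2.246   0.6736  0.4543 -2.6843] [ 0.1838 -0.7103 -0.0312] [-0.0378  0.3201  0.0104]
dish_c 0.96 [111.4, 219.1] [ 0.5063 -0.0598  0.0805]
dish_c 0.83 [188.8, 344.6] [0.6315 0.1388 0.0305]
dish_c 0.8 [232.1, 234.7] [ 0.7536 -0.0111  0.062 ]
lid_c_high 0.89 [119.0, 204.1] [ 0.5204 -0.0746  0.0813]
```

View pics/w1.png

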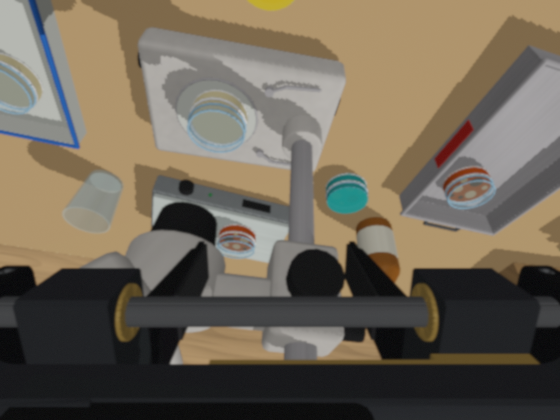

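The image shows the stage dish at (215,125), with its lid raised toward the robot's right. The wrist hit joint 6's limit, so I'll back off and roll the hand half a turn so the camera sits on the upper side.

```bash
cat >> h.py <<'E'
def orif(psi,th): return ori(psi,th)@np.diag([-1,-1,1.])
E
python3 - <<'E'
from h import *
np.set_printoptions(precision=3,suppress=True)
D=np.load('wD.npy');P=cloud('wrist',D)
p=P[70:165,150:280].reshape(-1,3)
q=p[(p[:,2]>.072)&(p[:,2]<.095)];A=np.c_[q[:,:2],np.ones(len(q))]
for _ in range(3):
    s=np.linalg.lstsq(A,q[:,2],rcond=None)[0]; g=abs(A@s-q[:,2])<.003; q,A=q[g],A[g]
print(s,np.hypot(*s[:2]),np.degrees(np.arctan2(-s[1],-s[0]))+180,len(q),np.percentile(q,[1,50,99],axis=0),cv2.minEnclosingCircle((q[:,:2]*1000).astype(np.float32)))
q=p[(p[:,2]>.043)&(p[:,2]<.049)];print('stage+base',len(q))
S=read_state();R0=np.array(S['orientation']);p0=np.array(S['ee_pos'])
for p,a in (([.40,.09,.33],(0,0)),([.39,.18,.33],(0,0))):
    R=ori(*a);print(row(p0,R0,p,R));p0,R0=np.array(p),R
E
```

```text
[-0.076 -0.063  0.116] 0.09848361738758053 219.72018103706097 2009 [[ 0.506 -0.09   0.076]
 [ 0.534 -0.061  0.079]
 [ 0.568 -0.03   0.083]] ((537.3787231445312, -60.74156951904297), 33.367916107177734)
stage+base 3745
[-0.09   0.802 -0.249  0.004  0.1    0.039]
[0.083 0.75  0.    0.    0.    0.   ]
```

Call:
move_arm --pt "-0.09 0.8 -0.25 0 0.1 0.039 1" --pt "-0.09 0.8 -0.25 0 0.1 0.039 1" --pt "-0.09 0.8 -0.25 0 0.1 0.039 1" --pt "-0.09 0.8 -0.25 0 0.1 0.039 1" --pt "-0.09 0.8 -0.25 0 0.1 0.039 1" --pt "-0.09 0.8 -0.25 0 0.1 0.039 1" --pt "-0.09 0.8 -0.25 0 0.1 0.039 1"

```text
time_s: 5.4
ee_pos: [0.4008, 0.0902, 0.3304]
orientation: [[-1.0, -0.005, -0.007], [-0.005, 1.0, 0.021], [0.006, 0.021, -1.0]]
ft_force: [0.1, -0.4, -0.1]
opening: 1.002
grip_force: 0.0
```

Run:
```python
from h import *
np.set_printoptions(precision=3,suppress=True)
S=read_state();R0=np.array(S['orientation']);p0=np.array(S['ee_pos']);print(p0,S['joints'])
print(R0);print(row(p0,R0,[.39,.18,.33],ori(0,0)))
```

```text
[0.401 0.09  0.33 ] [ 0.047  0.08   1.904  0.023  1.164 -1.537]
[[-1.    -0.005 -0.007]
 [-0.005  1.     0.021]
 [ 0.006  0.021 -1.   ]]
[ 0.086  0.748  0.02   0.003 -0.001  0.001]
```

Call:
move_arm --pt "0.086 0.75 0 0.003 0 0 1" --pt "0.086 0.75 0 0.003 0 0 1" --pt "0.086 0.75 0 0.003 0.0 0.25 1" --pt "0.086 0.75 0 0.003 0.0 0.25 1" --pt "0.086 0.75 0 0.003 0.0 0.25 1" --pt "0.086 0.75 0 0.003 0.0 0.25 1" --pt "0.086 0.75 0 0.003 0.0 0.25 1" --pt "0.086 0.75 0 0.003 0.0 0.25 1" --pt "0.086 0.75 0 0.003 0.0 0.25 1" --pt "0.086 0.75 0 0.003 0.0 0.25 1" --pt "0.086 0.75 0 0.003 0.0 0.25 1" --pt "0.086 0.75 0 0.003 0.0 0.25 1"

```text
time_s: 6.6
ee_pos: [0.3892, 0.1797, 0.332]
orientation: [[-0.07, 0.997, -0.015], [0.997, 0.07, 0.01], [0.011, -0.014, -1.0]]
ft_force: [0.6, 0.1, -1.2]
opening: 0.997
grip_force: 0.0
```

Call:
move_arm --pt "0 0 0 0 0 0.25 1" --pt "0 0 0 0 0 0.25 1" --pt "0 0 0 0 0 0.25 1" --pt "0 0 0 0 0 0.25 1" --pt "0 0 0 0 0 0.25 1" --pt "0 0 0 0 0 0.25 1" --pt "0 0 0 0 0 0.25 1" --pt "0 0 0 0 0 0.25 1" --pt "0 0 0 0 0 0.25 1" --pt "0 0 0 0 0 0.25 1" --pt "0 0 0 0 0 0.25 1"

```text
time_s: 7.7
ee_pos: [0.3892, 0.1797, 0.332]
orientation: [[0.997, 0.071, -0.014], [0.071, -0.997, 0.01], [-0.014, -0.011, -1.0]]
ft_force: [0.6, 0.1, 1.2]
opening: 1.0
grip_force: 0.0
```

Run:
```python
from h import *
np.set_printoptions(precision=3,suppress=True)
S=read_state();R0=np.array(S['orientation']);p0=np.array(S['ee_pos']);print(p0,S['joints'])
print(R0)
for p,a in (([.40,.09,.33],(0,10)),([.405,.0,.33],(5,35)),([.405,-.10,.28],(10,60)),([.405,-.10,.2],(10,60))):
    R=orif(*a);print(row(p0,R0,p,R));p0,R0=np.array(p),R
```

```text
[0.389 0.18  0.332] [0.27  0.111 1.864 0.014 1.179 1.765]
[[ 0.997  0.071 -0.014]
 [ 0.071 -0.997  0.01 ]
 [-0.014 -0.011 -1.   ]]
[ 0.037  0.752  0.008 -0.003  0.03   0.011]
[ 0.041  0.75   0.007  0.005  0.069 -0.013]
[-0.298  0.83   0.3    0.01   0.069 -0.009]
[-0.577  0.     0.333  0.     0.     0.   ]
```

Call:
move_arm --pt "0.037 0.75 0.008 -0.003 0.03 0.011 1" --pt "0.037 0.75 0.008 -0.003 0.03 0.011 1" --pt "0.037 0.75 0.008 -0.003 0.03 0.011 1"

```text
time_s: 8.0
ee_pos: [0.4, 0.0875, 0.3301]
orientation: [[0.984, 0.002, 0.176], [0.003, -1.0, -0.003], [0.176, 0.003, -0.984]]
ft_force: [0.8, -0.7, 0.3]
opening: 1.0
grip_force: 0.0
```

Call:
move_arm --pt "0.041 0.75 0.007 0.005 0.069 -0.013 1" --pt "0.041 0.75 0.007 0.005 0.069 -0.013 1" --pt "0.041 0.75 0.007 0.005 0.069 -0.013 1" --pt "0.041 0.75 0.007 0.005 0.069 -0.013 1"

```text
time_s: 8.4
ee_pos: [0.4057, -0.0006, 0.3303]
orientation: [[0.815, 0.091, 0.573], [0.078, -0.996, 0.048], [0.574, 0.006, -0.819]]
ft_force: [0.9, 0.8, -1.2]
opening: 1.001
grip_force: 0.0
```

Call:
move_arm --pt "-0.3 0.83 0.3 0.01 0.069 -0.009 1" --pt "-0.3 0.83 0.3 0.01 0.069 -0.009 1" --pt "-0.3 0.83 0.3 0.01 0.069 -0.009 0" --pt "-0.3 0.83 0.3 0.01 0.069 -0.009 0" --pt "-0.3 0.83 0.3 0.01 0.069 -0.009 0" --pt "-0.3 0.83 0.3 0.01 0.069 -0.009 0"

```text
time_s: 9.0
ee_pos: [0.4056, -0.0764, 0.2828]
orientation: [[0.651, 0.193, 0.734], [0.089, -0.98, 0.179], [0.754, -0.051, -0.655]]
ft_force: [0.3, 0.7, 0.1]
opening: 0.718
grip_force: 0.0
```

Run:
```python
from h import *
np.set_printoptions(precision=3,suppress=True)
S=read_state();R0=np.array(S['orientation']);p0=np.array(S['ee_pos']);print(p0,S['joints'])
print(R0)
print(row(p0,R0,[.405,-.1,.2],orif(10,60)))
```

```text
[ 0.406 -0.076  0.283] [-0.755  0.017  2.412  1.389  0.7   -0.485]
[[ 0.651  0.193  0.734]
 [ 0.089 -0.98   0.179]
 [ 0.754 -0.051 -0.655]]
[-0.541  0.227  0.413 -0.007  0.03  -0.005]
```

Call:
move_arm --pt "-0.541 0.227 0.413 -0.007 0.03 -0.005 0" --pt "-0.541 0.227 0.413 -0.007 0.03 -0.005 0" --pt "-0.541 0.227 0.413 -0.007 0.03 -0.005 0" --pt "-0.541 0.227 0.413 -0.007 0.03 -0.005 0" --pt "-0.541 0.227 0.413 -0.007 0.03 -0.005 0" --pt "-0.541 0.227 0.413 -0.007 0.03 -0.005 0"

```text
time_s: 9.6
ee_pos: [0.4043, -0.0997, 0.1982]
orientation: [[0.5, 0.175, 0.848], [0.085, -0.985, 0.153], [0.862, -0.005, -0.508]]
ft_force: [-0.3, 0.5, -0.3]
opening: 0.217
grip_force: 0.0
```

Run:
```python
from h import *
np.set_printoptions(precision=3,suppress=True)
S=read_state();R0=np.array(S['orientation']);p0=np.array(S['ee_pos']);print(p0,S['joints'],S['opening'])
d=np.array([-.77,-.64]);R=orif(10,60)
e=np.array([np.cos(np.radians(10)),np.sin(np.radians(10))])
t=np.r_[np.array([.5374,-.0607])+.024*d-.0167*e, .0825+.0212]
print('press TCP at contact',t)
for p in (t+[0,0,.02],t+[0,0,.006]):
    print(p,row(p0,R0,p,R));p0,R0=p,R
```

```text
[ 0.404 -0.1    0.198] [-0.894  0.402  2.636  2.011  0.991 -1.456] 0.21695882085983154
press TCP at contact [ 0.502 -0.079  0.104]
[ 0.502 -0.079  0.124] [-0.111 -0.024  1.036 -0.001  0.001 -0.001]
[ 0.502 -0.079  0.11 ] [-0.101  0.     0.058  0.     0.     0.   ]
```

Call:
move_arm --pt "-0.11 -0.024 0.6 0 0 0 0" --pt "-0.11 -0.024 0.6 0 0 0 0" --pt "-0.11 -0.024 0.99 0 0 0 0" --pt "-0.11 -0.024 0.99 0 0 0 0" --pt "-0.11 -0.024 0.99 0 0 0 0"

```text
time_s: 10.1
ee_pos: [0.4986, -0.0781, 0.1284]
orientation: [[0.498, 0.179, 0.849], [0.089, -0.984, 0.156], [0.863, -0.002, -0.505]]
ft_force: [-0.0, -0.6, 0.5]
opening: 0.005
grip_force: 0.0
```

Run:
```python
from h import *
np.set_printoptions(precision=4,suppress=True)
S=read_state();R0=np.array(S['orientation']);p0=np.array(S['ee_pos']);print(p0,S['joints'],S['opening'],S['ft_force'])
R=orif(10,60)
print(row(p0,R0,[.502,-.079,.110],R), 'per mm down',R0.T@[0,0,-.001]/.12)
I,D=grab_frame('scene');i=I[150:275,230:350];save('s2.png',cv2.resize(i,None,fx=4,fy=4))
for d in pinpoint('lid_c_high','scene')[:3]: print(d)
```

```text
[ 0.4986 -0.0781  0.1284] [-0.5964  0.6515  2.5096  2.3712  1.0548 -1.5838] 0.005474469853400877 [-0.0127 -0.5512  0.4606]
[-0.1191  0.0128  0.1006 -0.001   0.001   0.0001] per mm down [-0.0072  0.      0.0042]
{'point': [222.9, 287.2], 'p': 0.89}
{'point': [224.2, 334.9], 'p': 0.84}
{'point': [198.8, 303.3], 'p': 0.45}
```

View pics/s2.png

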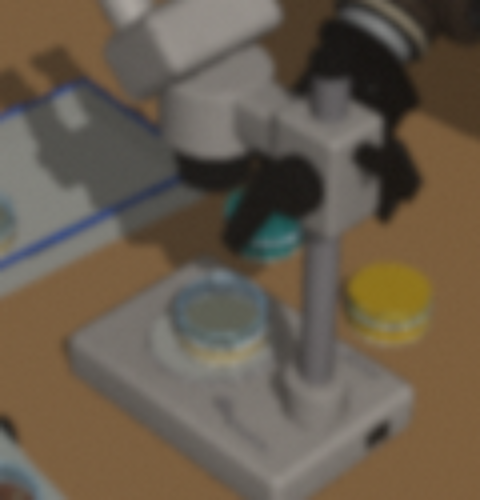

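The closed fingertips hang over the raised near side of the lid, clear of the column and head. Next I press, watching the force.

Call:
move_arm --pt "-0.119 0.013 0.1 0 0 0 0" --pt "-0.119 0.013 0.1 0 0 0 0" --pt "-0.126 0.013 0.104 0 0 0 0" --pt "-0.126 0.013 0.104 0 0 0 0"

```text
time_s: 10.6
ee_pos: [0.5009, -0.0808, 0.1094]
orientation: [[0.498, 0.175, 0.849], [0.088, -0.985, 0.152], [0.863, -0.001, -0.506]]
ft_force: [0.4, 0.6, 0.5]
opening: 0.007
grip_force: 0.0
```

Call:
move_arm --pt "-0.0072 0 0.0042 0 0 0 0" --pt "-0.0144 0 0.0084 0 0 0 0" --pt "-0.0216 0 0.0126 0 0 0 0" --pt "-0.0216 0 0.0126 0 0 0 0"

```text
time_s: 11.0
ee_pos: [0.5012, -0.0805, 0.1056]
orientation: [[0.499, 0.176, 0.849], [0.088, -0.984, 0.152], [0.862, -0.001, -0.506]]
ft_force: [-0.1, 0.3, -0.5]
opening: 0.006
grip_force: 0.0
```

Call:
move_arm --pt "-0.0072 0 0.0042 0 0 0 0" --pt "-0.0144 0 0.0084 0 0 0 0" --pt "-0.0144 0 0.0084 0 0 0 0"

```text
time_s: 11.3
ee_pos: [0.5013, -0.0805, 0.1037]
orientation: [[0.498, 0.176, 0.849], [0.088, -0.984, 0.152], [0.863, -0.001, -0.506]]
ft_force: [-0.6, -0.8, 2.4]
opening: 0.002
grip_force: 1.4
```

Call:
move_arm --pt "-0.0072 0 0.0042 0 0 0 0" --pt "-0.0144 0 0.0084 0 0 0 0" --pt "-0.0144 0 0.0084 0 0 0 0"

```text
time_s: 11.6
ee_pos: [0.5013, -0.0807, 0.1022]
orientation: [[0.497, 0.175, 0.85], [0.088, -0.985, 0.152], [0.863, -0.001, -0.505]]
ft_force: [-4.2, -1.6, 8.3]
opening: 0.007
grip_force: 4.2
```

Call:
move_arm --pt "-0.0072 0 0.0042 0 0 0 0" --pt "-0.0072 0 0.0042 0 0 0 0"

```text
time_s: 11.8
ee_pos: [0.5012, -0.0808, 0.1012]
orientation: [[0.497, 0.175, 0.85], [0.087, -0.985, 0.151], [0.863, -0.001, -0.505]]
ft_force: [-5.4, -2.1, 9.7]
opening: 0.002
grip_force: 4.5
```

Call:
move_arm --pt "-0.0072 0 0.0042 0 0 0 0" --pt "-0.0072 0 0.0042 0 0 0 0"

```text
time_s: 12.0
ee_pos: [0.5011, -0.0808, 0.1002]
orientation: [[0.497, 0.175, 0.85], [0.087, -0.985, 0.151], [0.863, -0.001, -0.505]]
ft_force: [-5.9, -3.0, 9.4]
opening: 0.004
grip_force: 4.6
```

Call:
move_arm --pt "-0.009 0 0.0015 0 0 0 0" --pt "-0.009 0 0.0015 0 0 0 0"

```text
time_s: 12.2
ee_pos: [0.5009, -0.0809, 0.0992]
orientation: [[0.497, 0.175, 0.85], [0.088, -0.985, 0.151], [0.863, -0.001, -0.505]]
ft_force: [-4.7, -3.4, 8.3]
opening: 0.007
grip_force: 4.5
```

Call:
move_arm --pt "-0.0072 0 0.0042 0 0 0 0" --pt "-0.0072 0 0.0042 0 0 0 0"

```text
time_s: 12.4
ee_pos: [0.5008, -0.0809, 0.0982]
orientation: [[0.497, 0.175, 0.85], [0.087, -0.985, 0.151], [0.863, -0.001, -0.505]]
ft_force: [-5.9, -3.7, 8.9]
opening: 0.005
grip_force: 4.6
```

Call:
move_arm --pt "-0.0036 0 0.0021 0 0 0 0" --pt "-0.0036 0 0.0021 0 0 0 0"

```text
time_s: 12.6
ee_pos: [0.5008, -0.081, 0.0977]
orientation: [[0.497, 0.175, 0.85], [0.087, -0.985, 0.151], [0.863, -0.001, -0.505]]
ft_force: [-6.6, -2.6, 9.8]
opening: 0.001
grip_force: 4.6
```

Call:
move_arm --pt "-0.0045 0 0.0008 0 0 0 0" --pt "-0.0045 0 0.0008 0 0 0 0"

```text
time_s: 12.8
ee_pos: [0.5006, -0.081, 0.0972]
orientation: [[0.497, 0.175, 0.85], [0.087, -0.985, 0.151], [0.863, -0.001, -0.505]]
ft_force: [-5.2, -3.9, 10.1]
opening: 0.001
grip_force: 4.6
```

Call:
move_arm --pt "-0.0045 0 0.0008 0 0 0 0" --pt "-0.0045 0 0.0008 0 0 0 0"

```text
time_s: 13.0
ee_pos: [0.5005, -0.0811, 0.0968]
orientation: [[0.497, 0.175, 0.85], [0.088, -0.985, 0.151], [0.863, -0.001, -0.505]]
ft_force: [-5.1, -2.9, 9.6]
opening: 0.006
grip_force: 4.8
```

Call:
move_arm --pt "-0.0045 0 0.0018 0 0 0 0" --pt "-0.0045 0 0.0018 0 0 0 0"

```text
time_s: 13.2
ee_pos: [0.5005, -0.0811, 0.0964]
orientation: [[0.496, 0.175, 0.85], [0.088, -0.985, 0.151], [0.864, -0.001, -0.504]]
ft_force: [-5.6, -4.2, 12.7]
opening: 0.002
grip_force: 6.0
```

Call:
move_arm --pt "-0.0045 0 0.0008 0 0 0 0" --pt "-0.0045 0 0.0008 0 0 0 0"

```text
time_s: 13.4
ee_pos: [0.5004, -0.0812, 0.0962]
orientation: [[0.496, 0.175, 0.851], [0.088, -0.985, 0.151], [0.864, -0.0, -0.503]]
ft_force: [-5.2, -3.9, 14.3]
opening: 0.007
grip_force: 7.0
```

Call:
move_arm --pt "-0.0036 0 0.0015 0 0 0 0" --pt "-0.0036 0 0.0015 0 0 0 0"

```text
time_s: 13.6
ee_pos: [0.5005, -0.0812, 0.0959]
orientation: [[0.495, 0.174, 0.851], [0.088, -0.985, 0.151], [0.864, -0.0, -0.503]]
ft_force: [-7.0, -3.2, 16.2]
opening: 0.003
grip_force: 8.1
```

Call:
move_arm --pt "-0.006 0 0.0022 0 0 0 0" --pt "-0.012 0 0.0044 0 0 0 0" --pt "-0.012 0 0.0044 0 0 0 0"

```text
time_s: 13.9
ee_pos: [0.5004, -0.0813, 0.0951]
orientation: [[0.493, 0.174, 0.852], [0.088, -0.985, 0.151], [0.865, 0.0, -0.501]]
ft_force: [-9.2, -4.6, 22.7]
opening: 0.007
grip_force: 11.4
```

Call:
move_arm --pt "0.2 0 -0.12 0 0 0 0" --pt "0.2 0 -0.12 0 0 0 0" --pt "0.0 0 -0.5 0 0 0 0" --pt "0 0 -0.95 0 0 0 1" --pt "0 0 -0.95 0 0 0 1" --pt "0 0 -0.95 0 0 0 1" --pt "0 0 -0.95 0 0 0 1"

```text
time_s: 14.6
ee_pos: [0.4039, -0.0986, 0.1505]
orientation: [[0.498, 0.176, 0.849], [0.089, -0.984, 0.152], [0.863, -0.0, -0.506]]
ft_force: [0.6, 0.0, 0.2]
opening: 0.287
grip_force: 0.0
```

Run:
```python
from h import *
np.set_printoptions(precision=4,suppress=True)
S=read_state();R0=np.array(S['orientation']);p0=np.array(S['ee_pos']);print(p0,S['joints'],S['opening'],S['ft_force'])
for cam,b in(('wrist',None),('scene',None)):
    I,D=grab_frame(cam);P=cloud(cam,D).reshape(-1,3)
    k=(np.hypot(P[:,0]-.5374,P[:,1]+.0607)<.036)&(P[:,2]>.070)&(P[:,2]<.1)&(D.ravel()>0)
    q=P[k];print(cam,len(q))
    if len(q)<20: continue
    q=q[q[:,2]>.073];A=np.c_[q[:,:2],np.ones(len(q))]
    for _ in range(3):
        s=np.linalg.lstsq(A,q[:,2],rcond=None)[0]; g=abs(A@s-q[:,2])<.003; q,A=q[g],A[g]
    print(s,q.mean(0),cv2.minEnclosingCircle((q[:,:2]*1000).astype(np.float32)))
    save(cam+'3.png',I)
    for d in pinpoint('dish_c',cam)[:3]: print(d)
```

```text
[ 0.4039 -0.0986  0.1505] [-0.8926  0.6271  2.6958  2.1538  1.1342 -1.746 ] 0.28684789575293795 [0.6167 0.019  0.2473]
wrist 2817
[0.0089 0.0048 0.0703] [ 0.5339 -0.0615  0.0747] ((535.677734375, -60.705413818359375), 33.804508209228516)
{'point': [97.0, 256.6], 'p': 0.94}
{'point': [218.4, 261.5], 'p': 0.74}
{'point': [161.2, 133.2], 'p': 0.7}
scene 271
[-0.0063  0.0071  0.0806] [ 0.5373 -0.058   0.0768] ((536.7249145507812, -57.54798126220703), 35.32229995727539)
{'point': [228.7, 327.1], 'p': 0.9}
{'point': [304.6, 301.0], 'p': 0.82}
{'point': [210.5, 291.5], 'p': 0.81}
```

View pics/wrist3.png

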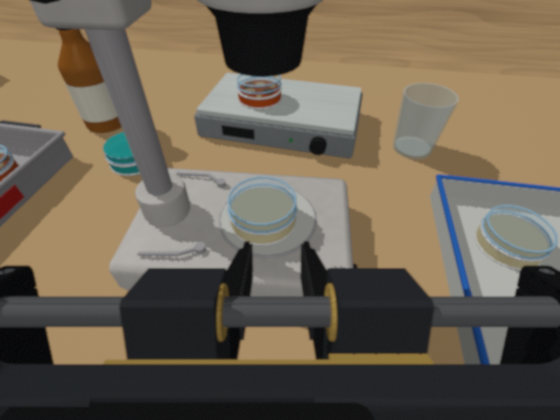

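The lid now lies flat (fitted slope under 0.01 rad, top at 0.075 m), and the dish sits upright on the stage at (262,208). Next I grasp it.

Run:
```python
from h import *
np.set_printoptions(precision=3,suppress=True)
S=read_state();R0=np.array(S['orientation']);p0=np.array(S['ee_pos'])
for p in([.445,-.0765,.102],[.5312,-.061,.0695]):
    R=orif(10,60);print(row(p0,R0,p,R));p0,R0=np.array(p),R
print(R.T@[0,0,.012]/.12, R.T@(np.array([-.12*.985,-.12*.174,.05]))/.12)
```

```text
[-0.161 -0.11   0.523 -0.001  0.001  0.   ]
[ 0.13  -0.003  0.767  0.     0.     0.   ]
[ 0.087  0.    -0.05 ] [-0.139  0.    -1.075]
```

Call:
move_arm --pt "0 0 0 0 0 0 1" --pt "0 0 0 0 0 0 1" --pt "0 0 0 0 0 0 1" --pt "0 0 0 0 0 0 1"

```text
time_s: 15.2
ee_pos: [0.4031, -0.0981, 0.1508]
orientation: [[0.499, 0.176, 0.849], [0.088, -0.984, 0.152], [0.862, -0.001, -0.506]]
ft_force: [-1.1, 0.1, 1.1]
opening: 0.786
grip_force: 0.0
```

Call:
move_arm --pt "-0.161 -0.11 0.523 0 0 0 1" --pt "-0.161 -0.11 0.523 0 0 0 1" --pt "-0.161 -0.11 0.523 0 0 0 1" --pt "-0.161 -0.11 0.523 0 0 0 1"

```text
time_s: 15.6
ee_pos: [0.4439, -0.0768, 0.1025]
orientation: [[0.499, 0.177, 0.848], [0.088, -0.984, 0.154], [0.862, -0.002, -0.507]]
ft_force: [-0.6, -0.0, 0.3]
opening: 1.001
grip_force: 0.0
```

Call:
move_arm --pt "0.03 -0.001 0.2 0 0 0 1" --pt "0.065 -0.002 0.4 0 0 0 1" --pt "0.1 -0.003 0.6 0 0 0 1" --pt "0.12 -0.003 0.72 0 0 0 1" --pt "0.13 -0.003 0.767 0 0 0 1" --pt "0.13 -0.003 0.767 0 0 0 1"

```text
time_s: 16.2
ee_pos: [0.53, -0.0619, 0.0702]
orientation: [[0.498, 0.176, 0.849], [0.088, -0.984, 0.152], [0.863, -0.0, -0.506]]
ft_force: [-0.1, 0.3, -0.3]
opening: 1.001
grip_force: 0.0
```

Run:
```python
from h import *
np.set_printoptions(precision=4,suppress=True)
S=read_state();R0=np.array(S['orientation']);p0=np.array(S['ee_pos']);print(p0,S['joints'],S['opening'],S['ft_force'])
print('want',row(p0,R0,[.5312,-.061,.0695],orif(10,60)))
I,D=grab_frame('wrist');P=cloud('wrist',D).reshape(-1,3)
k=(np.hypot(P[:,0]-.5374,P[:,1]+.0607)<.038)&(P[:,2]>.072)&(P[:,2]<.079)&(D.ravel()>0)
print(k.sum(),cv2.minEnclosingCircle((P[k][:,:2]*1000).astype(np.float32)));save('w4.png',I)
```

```text
[ 0.53   -0.0619  0.0702] [-0.4987  0.8234  2.4619  2.5107  1.1551 -1.6683] 1.000666929444504 [-0.0825  0.2711 -0.3345]
want [ 0.0008 -0.0059  0.0124 -0.0003  0.001   0.0001]
9153 ((535.68994140625, -61.066219329833984), 33.12752914428711)
```

View pics/w4.png

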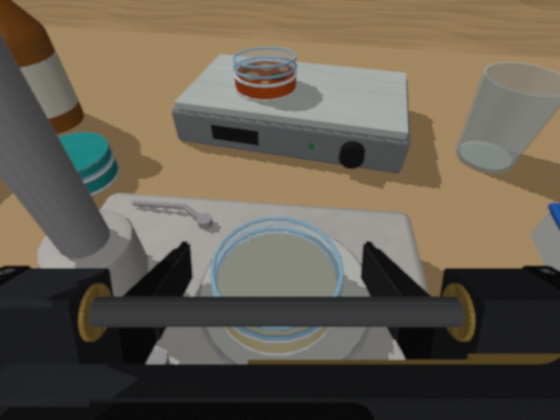

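The dish (277,285) is centred between the open fingers, with its lid flush. I close the fingers on it.

Call:
move_arm --pt "0 0 0.004 0 0 0 0.5" --pt "0 0 0.004 0 0 0 0.5" --pt "0 0 0.004 0 0 0 0.5" --pt "0 0 0.004 0 0 0 0.5" --pt "0 0 0.004 0 0 0 0.5" --pt "0 0 0.004 0 0 0 0.5" --pt "0 0 0.004 0 0 0 0.5" --pt "0 0 0.004 0 0 0 0.5" --newtons 18

```text
time_s: 17.05
ee_pos: [0.5306, -0.0615, 0.069]
orientation: [[0.499, 0.176, 0.849], [0.088, -0.984, 0.152], [0.862, -0.001, -0.506]]
ft_force: [-0.9, -0.4, 0.1]
opening: 0.691
grip_force: 18.0
```

Call:
move_arm --pt "0.04 0 -0.025 0 0 0 0.5" --pt "0.087 0 -0.05 0 0 0 0.5" --pt "0.13 0 -0.075 0 0 0 0.5" --pt "0.13 0 -0.075 0 0 0 0.5"

```text
time_s: 17.45
ee_pos: [0.5309, -0.0615, 0.0881]
orientation: [[0.497, 0.176, 0.849], [0.089, -0.984, 0.152], [0.863, -0.0, -0.505]]
ft_force: [-0.9, 0.6, -0.3]
opening: 0.693
grip_force: 18.0
```

Gripped at 0.69 opening (66 mm). However, at 60° tilt the gripper body would hit the tray wall when placing. I'll set the dish back on the stage and regrasp it at 50° tilt, higher on the dish and nearer the fingertips.

Call:
move_arm --pt "-0.04 0 0.025 0 0 0 0.5" --pt "-0.087 0 0.05 0 0 0 0.5" --pt "-0.115 0 0.066 0 0 0 0.5" --pt "-0.13 0 0.076 0 0 0 0.5" --pt "-0.134 0 0.078 0 0 0 0.5" --pt "-0.134 0 0.078 0 0 0 0.5"

```text
time_s: 18.05
ee_pos: [0.5305, -0.0615, 0.0688]
orientation: [[0.497, 0.175, 0.85], [0.087, -0.985, 0.152], [0.863, -0.002, -0.505]]
ft_force: [-6.1, -1.4, 10.1]
opening: 0.691
grip_force: 18.0
```

Call:
move_arm --pt "0 0 0 0 0 0 0.72" --pt "0 0 0 0 0 0 0.8" --pt "0 0 0 0 0 0 1" --pt "0 0 0 0 0 0 1" --pt "0 0 0 0 0 0 1" --pt "-0.03 0 -0.2 0 0 0 1" --pt "-0.065 0 -0.4 0 0 0 1" --pt "-0.13 0 -0.767 0 0 0 1" --pt "-0.13 0 -0.767 0 0 0 1"

```text
time_s: 18.95
ee_pos: [0.4419, -0.0778, 0.1024]
orientation: [[0.501, 0.172, 0.848], [0.084, -0.985, 0.15], [0.861, -0.004, -0.508]]
ft_force: [0.4, -0.4, -0.9]
opening: 1.004
grip_force: 0.0
```

Run:
```python
from h import *
np.set_printoptions(precision=4,suppress=True)
S=read_state();R0=np.array(S['orientation']);p0=np.array(S['ee_pos']);print(p0,S['joints'],S['opening'],S['ft_force'])
I,D=grab_frame('wrist');P=cloud('wrist',D).reshape(-1,3)
k=(np.hypot(P[:,0]-.5374,P[:,1]+.0607)<.04)&(P[:,2]>.072)&(P[:,2]<.079)&(D.ravel()>0)
q=P[k];c=np.array(cv2.minEnclosingCircle((q[:,:2]*1000).astype(np.float32))[0])/1000;print(k.sum(),c,np.linalg.lstsq(np.c_[q[:,:2],np.ones(len(q))],q[:,2],rcond=None)[0])
R=orif(10,50);g=np.r_[c,.070]-.014*R[:,2]
for p in(g+[-.0985*.8,-.0174*.8,.035],g):
    print(p,row(p0,R0,p,R));p0,R0=p,R
print(R.T@[0,0,.012]/.12)
```

```text
[ 0.4419 -0.0778  0.1024] [-0.7156  0.805   2.6622  2.361   1.2579 -1.8307] 1.003751796512095 [ 0.3855 -0.3546 -0.9133]
4187 [ 0.5379 -0.0615] [0.012  0.0036 0.0679]
[ 0.4485 -0.0773  0.114 ] [ 0.1114  0.0057 -0.0013 -0.0001 -0.0263 -0.0007]
[ 0.5273 -0.0634  0.079 ] [ 0.2052 -0.0002  0.6983  0.      0.      0.    ]
[ 0.0766  0.     -0.0643]
```

Call:
move_arm --pt "0.11 0.006 0 0 -0.0263 -0.0007 1" --pt "0.11 0.006 0 0 -0.0263 -0.0007 1" --pt "0.11 0.006 0 0 -0.0263 -0.0007 1"

```text
time_s: 19.3
ee_pos: [0.4532, -0.0762, 0.1147]
orientation: [[0.628, 0.18, 0.757], [0.12, -0.984, 0.134], [0.769, 0.007, -0.639]]
ft_force: [0.7, -0.9, -0.2]
opening: 1.001
grip_force: 0.0
```

Call:
move_arm --pt "0.06 0 0.2 0 0 0 1" --pt "0.12 0 0.4 0 0 0 1" --pt "0.16 0 0.55 0 0 0 1" --pt "0.19 0 0.65 0 0 0 1" --pt "0.205 0 0.7 0 0 0 1" --pt "0.205 0 0.7 0 0 0 1"

```text
time_s: 19.9
ee_pos: [0.5306, -0.0618, 0.0774]
orientation: [[0.631, 0.179, 0.755], [0.117, -0.984, 0.136], [0.767, 0.002, -0.641]]
ft_force: [0.0, -0.6, 1.0]
opening: 0.999
grip_force: 0.0
```

Run:
```python
from h import *
np.set_printoptions(precision=4,suppress=True)
S=read_state();R0=np.array(S['orientation']);p0=np.array(S['ee_pos']);print(p0,S['opening'],S['ft_force'])
print('want',row(p0,R0,[.5273,-.0632,.079],orif(10,50)))
```

```text
[ 0.5306 -0.0618  0.0774] 0.9990173551099095 [ 0.05   -0.5644  1.0026]
want [-0.0082  0.0066 -0.0308 -0.0005 -0.0003  0.0008]
```

Call:
move_arm --pt "-0.008 0.006 -0.03 0 0 0 1" --pt "-0.008 0.006 -0.03 0 0 0 1" --pt "-0.008 0.006 -0.03 0 0 0 0.5" --pt "-0.008 0.006 -0.03 0 0 0 0.5" --pt "-0.008 0.006 -0.03 0 0 0 0.5" --pt "-0.008 0.006 -0.03 0 0 0 0.5" --pt "-0.008 0.006 -0.03 0 0 0 0.5" --pt "-0.008 0.006 -0.03 0 0 0 0.5" --pt "-0.008 0.006 -0.03 0 0 0 0.5" --pt "-0.008 0.006 -0.03 0 0 0 0.5" --newtons 18

```text
time_s: 20.9
ee_pos: [0.5272, -0.0635, 0.0795]
orientation: [[0.631, 0.178, 0.755], [0.116, -0.984, 0.135], [0.767, 0.002, -0.641]]
ft_force: [-1.4, -0.2, 3.2]
opening: 0.69
grip_force: 18.0
```

Call:
move_arm --pt "0.04 0 -0.032 0 0 0 0.5" --pt "0.0766 0 -0.064 0 0 0 0.5" --pt "0.1 0 -0.085 0 0 0 0.5" --pt "0.1 0 -0.085 0 0 0 0.5"

```text
time_s: 21.3
ee_pos: [0.5272, -0.0635, 0.0961]
orientation: [[0.63, 0.178, 0.756], [0.117, -0.984, 0.135], [0.768, 0.003, -0.641]]
ft_force: [0.7, -0.5, -0.8]
opening: 0.693
grip_force: 18.0
```

Run:
```python
from h import *
np.set_printoptions(precision=3,suppress=True)
S=read_state();R0=np.array(S['orientation']);p0=np.array(S['ee_pos']);print(p0,S['joints'],S['opening'],S['ft_force'])
for p,a in(([.448,-.078,.105],10),([.43,-.13,.17],0),([.42,-.22,.19],-12),([.425,-.31,.19],-30)):
    R=orif(a,50);p=np.array(p);print(row(p0,R0,p,R));p0,R0=p,R
g=np.array([.455,-.342,.0295])-.014*R[:,2];print(g,row(p0,R0,g,R))
```

```text
[ 0.527 -0.064  0.096] [-0.464  0.64   2.403  2.445  0.798 -1.493] 0.6933220819357799 [ 0.693 -0.525 -0.836]
[-0.373  0.001 -0.563 -0.    -0.001  0.001]
[ 0.272  0.401 -0.519 -0.021  0.     0.018]
[ 0.074  0.75  -0.171 -0.025  0.     0.021]
[ 0.126  0.725  0.151 -0.038 -0.     0.032]
[ 0.446 -0.337  0.038] [-0.8    0.106  1.011  0.     0.     0.   ]
```

Call:
move_arm --pt "-0.12 0 -0.19 0 0 0 0.5" --pt "-0.25 0 -0.38 0 0 0 0.5" --pt "-0.373 0 -0.563 0 0 0 0.5" --pt "-0.373 0 -0.563 0 0 0 0.5"

```text
time_s: 21.7
ee_pos: [0.4458, -0.078, 0.1042]
orientation: [[0.633, 0.176, 0.754], [0.114, -0.984, 0.135], [0.766, 0.001, -0.643]]
ft_force: [0.1, 0.2, -0.5]
opening: 0.691
grip_force: 18.0
```

Call:
move_arm --pt "0.09 0.13 -0.17 -0.007 0 0.006 0.5" --pt "0.18 0.26 -0.34 -0.014 0 0.012 0.5" --pt "0.272 0.4 -0.519 -0.021 0 0.018 0.5" --pt "0.272 0.4 -0.519 -0.021 0 0.018 0.5"

```text
time_s: 22.1
ee_pos: [0.4306, -0.131, 0.1718]
orientation: [[0.638, 0.003, 0.77], [0.005, -1.0, 0.0], [0.77, 0.004, -0.638]]
ft_force: [0.1, -0.7, -0.9]
opening: 0.689
grip_force: 18.0
```

Call:
move_arm --pt "0.02 0.25 -0.06 -0.008 0 0.007 0.5" --pt "0.05 0.5 -0.11 -0.016 0 0.014 0.5" --pt "0.074 0.75 -0.171 -0.025 0 0.021 0.5" --pt "0.074 0.75 -0.171 -0.025 0 0.021 0.5"

```text
time_s: 22.5
ee_pos: [0.4212, -0.2217, 0.1895]
orientation: [[0.627, -0.2, 0.753], [-0.128, -0.98, -0.154], [0.769, 0.001, -0.64]]
ft_force: [0.2, -0.6, -0.4]
opening: 0.685
grip_force: 18.0
```

Run:
```python
from h import *
np.set_printoptions(precision=3,suppress=True)
S=read_state();R0=np.array(S['orientation']);p0=np.array(S['ee_pos']);print(p0,R0,S['joints'],S['opening'],S['grip_force'])
R=orif(-30,50);print(row(p0,R0,[.425,-.31,.16],R))
```

```text
[ 0.421 -0.222  0.19 ] [[ 0.627 -0.2    0.753]
 [-0.128 -0.98  -0.154]
 [ 0.769  0.001 -0.64 ]] [-0.885  0.341  2.464  2.199  0.642 -1.217] 0.6845070727260948 17.999498024582863
[-0.075  0.714  0.295 -0.039 -0.001  0.033]
```

Call:
move_arm --pt "-0.02 0.18 0.07 -0.01 0 0.008 0.5" --pt "-0.04 0.36 0.15 -0.02 0 0.016 0.5" --pt "-0.06 0.54 0.22 -0.03 0 0.024 0.5" --pt "-0.075 0.714 0.295 -0.039 -0.001 0.033 0.5" --pt "-0.075 0.714 0.295 -0.039 -0.001 0.033 0.5"

```text
time_s: 23.0
ee_pos: [0.4254, -0.3081, 0.1581]
orientation: [[0.561, -0.497, 0.662], [-0.322, -0.868, -0.378], [0.762, -0.001, -0.647]]
ft_force: [0.5, -0.5, -0.6]
opening: 0.692
grip_force: 18.0
```

Run:
```python
from h import *
np.set_printoptions(precision=4,suppress=True)
S=read_state();R0=np.array(S['orientation']);p0=np.array(S['ee_pos']);print(p0,R0,S['joints'],S['opening'],S['grip_force'])
R=orif(-30,50)
g=np.array([.455,-.342,0])-.014*R[:,2]; 
for z in(.07,.042): g[2]=z;print(row(p0,R0,g,R));p0,R0=g.copy(),R
print('down/mm',R.T@[0,0,-.001]/.12)
I,D=grab_frame('wrist');P=cloud('wrist',D);z=P[...,2];v=(D>0)
save('w5.png',I)
q=P[v&(z<.012)&(abs(P[...,0]-.46)<.05)&(abs(P[...,1]+.34)<.07)];print(len(q),np.median(q,0) if len(q) else 0)
```

```text
[ 0.4254 -0.3081  0.1581] [[ 0.5612 -0.4967  0.662 ]
 [-0.3225 -0.8679 -0.3778]
 [ 0.7622 -0.0015 -0.6473]] [-0.8827  0.4533  2.4006  2.6436  0.6045 -1.3901] 0.6922683305669652 17.99959994852543
[-0.3877  0.1235  0.6773 -0.0006  0.0009  0.0002]
[-0.1787  0.      0.15    0.      0.      0.    ]
down/mm [-0.0064  0.      0.0054]
1853 [ 0.428  -0.2974  0.0043]
```

View pics/w5.png

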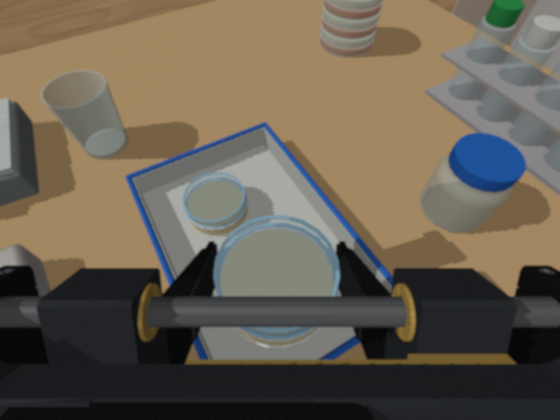

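The dish is held level above the tray's free near half, with the kept dish at (215,200) well clear. I lower it.

Call:
move_arm --pt "-0.13 0.04 0.22 0 0 0 0.5" --pt "-0.26 0.08 0.45 0 0 0 0.5" --pt "-0.388 0.123 0.677 0 0 0 0.5" --pt "-0.388 0.123 0.677 0 0 0 0.5"

```text
time_s: 23.45
ee_pos: [0.4449, -0.3356, 0.0683]
orientation: [[0.563, -0.495, 0.662], [-0.323, -0.869, -0.374], [0.76, -0.003, -0.65]]
ft_force: [-0.6, 0.5, -0.1]
opening: 0.692
grip_force: 18.0
```

Call:
move_arm --pt "-0.05 0 0.04 0 0 0 0.5" --pt "-0.1 0 0.084 0 0 0 0.5" --pt "-0.15 0 0.126 0 0 0 0.5" --pt "-0.17 0 0.143 0 0 0 0.5" --pt "-0.17 0 0.143 0 0 0 0.5"

```text
time_s: 23.95
ee_pos: [0.4447, -0.3363, 0.0449]
orientation: [[0.56, -0.497, 0.663], [-0.322, -0.868, -0.379], [0.763, -0.001, -0.646]]
ft_force: [-0.2, 0.3, -1.7]
opening: 0.69
grip_force: 18.0
```

Call:
move_arm --pt "-0.0064 0 0.0054 0 0 0 0.5" --pt "-0.0128 0 0.0108 0 0 0 0.5" --pt "-0.0128 0 0.0108 0 0 0 0.5"

```text
time_s: 24.25
ee_pos: [0.4448, -0.3365, 0.0431]
orientation: [[0.56, -0.497, 0.663], [-0.322, -0.868, -0.379], [0.763, -0.001, -0.646]]
ft_force: [0.0, -0.1, -1.1]
opening: 0.691
grip_force: 18.0
```

Expected touch at about 0.0385.

Call:
move_arm --pt "-0.0064 0 0.0054 0 0 0 0.5" --pt "-0.0128 0 0.0108 0 0 0 0.5" --pt "-0.0192 0 0.0162 0 0 0 0.5" --pt "-0.0192 0 0.0162 0 0 0 0.5"

```text
time_s: 24.65
ee_pos: [0.4447, -0.3364, 0.0397]
orientation: [[0.56, -0.497, 0.662], [-0.322, -0.868, -0.379], [0.763, -0.001, -0.646]]
ft_force: [0.1, -0.3, -1.3]
opening: 0.692
grip_force: 18.0
```

Call:
move_arm --pt "-0.0064 0 0.0054 0 0 0 0.5" --pt "-0.0064 0 0.0054 0 0 0 0.5"

```text
time_s: 24.85
ee_pos: [0.4448, -0.3365, 0.0388]
orientation: [[0.56, -0.497, 0.663], [-0.322, -0.868, -0.379], [0.763, -0.001, -0.646]]
ft_force: [0.2, 0.2, -1.5]
opening: 0.695
grip_force: 18.0
```

Call:
move_arm --pt "-0.0032 0 0.0027 0 0 0 0.5" --pt "-0.0032 0 0.0027 0 0 0 0.5"

```text
time_s: 25.05
ee_pos: [0.4448, -0.3364, 0.0387]
orientation: [[0.56, -0.497, 0.663], [-0.322, -0.868, -0.379], [0.764, -0.001, -0.646]]
ft_force: [-2.8, 2.1, 3.7]
opening: 0.687
grip_force: 18.0
```

Call:
move_arm --pt "-0.0032 0 0.0027 0 0 0 0.5" --pt "-0.0032 0 0.0027 0 0 0 0.5"

```text
time_s: 25.25
ee_pos: [0.4448, -0.3364, 0.0385]
orientation: [[0.559, -0.497, 0.663], [-0.322, -0.868, -0.379], [0.764, -0.001, -0.645]]
ft_force: [-3.9, 3.2, 9.5]
opening: 0.69
grip_force: 18.0
```

Call:
move_arm --pt "0.004 0 -0.003 0 0 0 0.5" --pt "0.004 0 -0.003 0 0 0 0.75" --pt "0.004 0 -0.003 0 0 0 0.85" --pt "0.004 0 -0.003 0 0 0 0.95" --pt "0.004 0 -0.003 0 0 0 1" --pt "0.004 0 -0.003 0 0 0 1" --pt "0.004 0 -0.003 0 0 0 1" --pt "0.05 0 -0.2 0 0 0 1" --pt "0.2 0 -0.4 0 0 0 1" --pt "0.5 0 -0.5 0 0 0 1" --pt "0.9 0 -0.6 0 0 0 1" --pt "0.9 0 -0.6 0 0 0 1"

```text
time_s: 26.45
ee_pos: [0.4598, -0.346, 0.1731]
orientation: [[0.555, -0.497, 0.667], [-0.316, -0.868, -0.384], [0.77, 0.002, -0.638]]
ft_force: [-0.3, -0.5, -0.0]
opening: 0.999
grip_force: 0.0
```

Run:
```python
from h import *
np.set_printoptions(precision=4,suppress=True)
S=read_state();print(S['ee_pos'],S['opening'],S['ft_force'])
for cam in('wrist','top'):
    I,D=grab_frame(cam);P=cloud(cam,D).reshape(-1,3)
    q=P[(np.hypot(P[:,0]-.455,P[:,1]+.342)<.045)&(P[:,2]>.028)&(P[:,2]<.045)&(D.ravel()>0)]
    print(cam,len(q),q.mean(0),cv2.minEnclosingCircle((q[:,:2]*1000).astype(np.float32)),np.linalg.lstsq(np.c_[q[:,:2],np.ones(len(q))],q[:,2],rcond=None)[0])
    if cam=='top': save('t6.png',I)
    else: save('w6.png',I)
```

```text
[ 0.4598 -0.346   0.1731] 0.9994932591971893 [-0.2787 -0.5319 -0.0402]
wrist 2355 [ 0.4601 -0.345   0.031 ] ((453.44683837890625, -341.74822998046875), 32.52571105957031) [0.0061 0.001  0.0285]
top 162 [ 0.4623 -0.3467  0.0347] ((454.8043212890625, -342.7321472167969), 31.87885284423828) [0.0023 0.0115 0.0376]
```

View pics/w6.png

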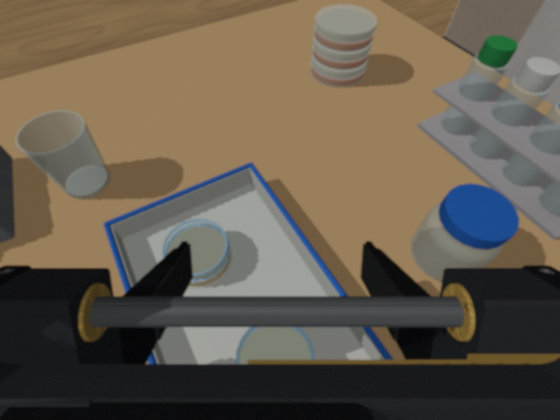

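View pics/t6.png

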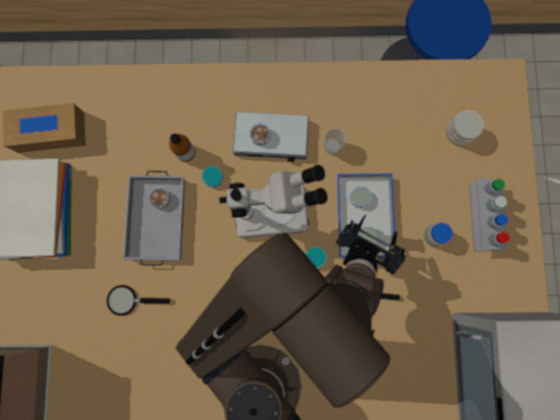

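The dish stands flat in the free half of the tray with its lid level, and the orange dish (260,133) is still on the warmer. The open gripper is clear of everything, so I hand in.

```bash
python3 -c "
from station import *
print(hand_in())"
```

```text
the job is handed in; nothing more can be done
None
```

I pressed the pale dish's lid fully home on the microscope stage, peaking at about 23 N downward. I then set the dish down upright in the free half of the white storage tray and handed the job in. I lifted it once with the lid home, set it back on the stage to regrasp at a better angle, and then carried it over.

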